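# Catch the desiccator lid and let it down

### The arm

A 6-joint arm with a two-finger parallel gripper is mounted at the origin on the work surface. World frame = base frame: x ahead of the robot, y to its left, z up, the work surface at z = 0. Lengths are in m, angles in rad, forces in N, time in s.
With the tool pointing down it reaches from about 0.325 to 0.9 m from the base axis. Payload 3.5 kg.
Tool frame: the origin (TCP) lies midway between the tips of the shut fingers; the grasp point (between the pads) lies 19 mm behind it; z points along the fingers, y is the line along which they close (so a half turn about z gives the same grasp; the last joint's range is limited). The gripper opens to 85 mm and grips with 20 to 120 N. Pads are 22 mm wide; open, the fingers measure 114 mm over their backs; the gripper's body (76 mm by 85 mm) begins 54 mm behind the grasp point. The pads swing forward as they close: fully open they stand 13 mm farther back than shut.
Start: joints at [-1.333, 0.276, -0.026, 1.268, 0, 1.467], TCP at [0.209, -0.589, 0.231] pointing down, gripper open.
Joint ranges: [-3.12, 3.12], [-0.85, 1.88], [-1.08, 1.24], [-1.95, 2.15], [-1.57, 1.53], [-3.14, 3.14]. Speed limits (rad/s): [2.57, 2.57, 3.14, 3.14, 3.14, 3.14].

### API

Orientations are given as a unit quaternion [x, y, z, w].
In Python, from bench import ctrl gives the robot as it stands.
- The arm moves only by the tool step_arm, never from a script. Its argument "targets" is a list that holds one entry, the list of rows, each a list of 6 numbers: the shift along the tool's x, y, z in mm, then the turn, a rotation vector about the tool's x, y, z in degrees. In form: [[[x, y, z, wx, wy, wz], ...]]. A call has 1 to 10 rows; each row is the pose to reach, as a shift and turn from the pose commanded when the call began, along the tool's axes at that moment; what a row does not reach only later rows make up. A row lasts 1/12 s, in which the tool goes at most 41.7 mm and 7.16 degrees, less where a joint would pass 70% of its speed; a pose out of reach is approached as far as the arm can. A call with a gripper value outside its range is refused whole. "hand" is the finger opening in mm, from 0 to 85.4, set as the call begins (left out, the last holds). The fingers move at their own pace and stop on an object; "newtons" is the grip in N (left out, the last holds). Time passes only in rows, so rows that repeat a pose let the fingers close. It gives the time, the measured TCP pose, the force, the opening and the grip force at its end, in the units of the state.
- ctrl.read_state(): the state, without advancing time (a new reading comes with each control period).
- ctrl.capture(name): name is "scene" or "side" or "wrist"; returns a dict with "pixels" (384x512x3 uint8, red, green, blue), "z_map" (384x512 float32, m along the optical axis (not along the pixel's ray), 0 where there is no reading), "intrinsics" (3x3 intrinsics, pixels), "world_to_cam" (4x4, takes a point from world to camera coordinates); the wrist camera has in their place "mount" (4x4, takes a point from camera to tool coordinates, whose origin is the TCP and whose axes are the flange's). Camera axes: x right, y down, z forward; pixel columns grow to the right and rows downward; lengths in m; the calibration is good to about 2 mm. The wrist camera is an equidistant fisheye: a pixel r from the principal point sees the ray r / f radians off the axis. A picture is of the moment at which its call begins: read the wrist's pose just before it.
- ctrl.sign_off(): hands the job in; it is judged then, once.
The state is a dict: "time": time; "joint_pos": joint angles; "joint_vel": joint speeds; "joint_efforts": joint torques, N m; "tool_pos": TCP position; "orientation": TCP orientation; "force": force on the tool from outside, world axes, zero at the start; "ft_torque": the same for the moment, N m; "finger_gap": finger opening in m; "grasp_force": force on a finger pad.
Only numpy, scipy, OpenCV 4.12 (cv2) and the standard library are available. Lean on these libraries where they do the work, as an engineer would, in place of code of your own. Each camera call takes 0.05 s, during which the arm holds its last target. There are 200 camera calls.

### The job

The lid of the grey desiccator case is tipped back on its hinge. Nudge it forward so that it starts to fall by itself, catch it under its lip on the outside of a finger while it is still clearly open, and lower it on that finger until it is fully shut, without letting it slam. Use light touches only, do not grip or lift anything, leave the glassware and everything else where it stands, and finish clear of it all.

Things in the scene. Friction and masses are not known exactly. Their poses are not given: they have to be found in the camera images.
- case: grey open-topped box fixed to the bench, 200 mm along its x, 160 mm along its y, 120 mm high, walls 8 mm; origin at the centre of its underside, z up. The lid's hinge runs along its +y top edge, parallel to its x; the lid's lip hangs over its -y side when shut. Two weighing bottles stand in it.
- lid (a joint): lid hinge angle, rad: 0 shut, pi/2 upright, 1.9 leaning back on its stop (its rest; it may start up to 0.1 short and sinks back within 2 s). About 0.25 kg, swings freely past upright. A worn damper only slows it: let go 0.15 past upright it takes about 3 s to reach 0.6, then falls at 0.5 to 0.75 rad/s right to the rim, even from a few mm: a slam. Up to 40 mm/s at the lip is gentle.
- lid_hinge (a point): fixed point on the hinge line, at the middle of the lid's width, level with the case's rim, 120 mm above the bench (its axes turn with the lid). From it the lid, a flat white plate 6 mm thick and 200 mm wide along the hinge, reaches 164 mm
- lip_edge (a point): middle of the free edge of the lid's steel lip, on the lid's inner face (the underside when shut), 195 mm from the hinge line; moves with the lid. The lip is 90 mm wide, 6 mm thick and, shut, stands out 35 mm past the case's wall, its underside 120 mm above the bench
- weigh0: small stoppered glass weighing bottle, 44 mm wide, 60 mm high, standing inside the case; not to be moved; origin at the centre of its underside
- weigh1: a second such weighing bottle inside the case; not to be moved; origin at the centre of its underside
- beaker: glass beaker, 68 mm wide, 85 mm high, on the bench near the case's end that faces the robot; not to be moved; origin at the centre of its underside
- flask: conical glass flask, 72 mm wide at the foot, 118 mm high, behind the case's far end; not to be moved; origin at the centre of its underside
- dropper: amber stoppered bottle, 42 mm wide, 100 mm high, behind the case's far end; not to be moved; origin at the centre of its underside
- reagent: white jar, 60 mm wide, 130 mm high, behind the case's far end; not to be moved; origin at the centre of its underside
- dish: shallow white porcelain dish, 80 mm wide, 25 mm high, on the bench off the case's lip side; not to be moved; origin at the centre of its underside
- spatula: steel spatula 160 mm long lying flat on the bench off the case's hinge side; not to be moved; origin at the centre of its underside

How it is judged:
By the outcome, as a careful person would: the job done as asked, in the order asked, and still so for the second after the job is handed in, with the robot touching nothing.
It also fails if it takes over 64 s, if anything falls off the work surface, if the arm or the gripper's body presses on something with over 40 N, if the wrist force passes 120 N, or if a joint passes its speed limit or range.

## Working session

There is one attempt and no reset: what is moved stays moved. The work goes in short steps, Python scripts to look and compute and a tool call to move; the robot and the scene stay as the last step left them, time stands still between calls to the robot, and variables do not carry over. Pictures are saved under pics/ and viewed, at most 10 in all, crops included, and the job is handed in when it is done.

Besides the shell and the picture viewer there is one more tool, called after "Emit:" as a command line: name --argument value ..., lists and objects as JSON in quotes. step_arm: Moves the arm, as the interface text tells. Its arguments: {"type":"object","properties":{"targets":{"type":"array"},"hand":{"type":"number"},"newtons":{"type":"number"}},"required":["targets"]}

```bash
mkdir -p pics; cat > h.py <<'E'
import numpy as np, cv2
from bench import ctrl
def pts(c):
    z=c["z_map"];K=np.array(c["intrinsics"]);v,u=np.mgrid[:z.shape[0],:z.shape[1]]
    P=np.stack([(u-K[0,2])/K[0,0]*z,(v-K[1,2])/K[1,1]*z,z],-1)
    T=np.linalg.inv(np.array(c["world_to_cam"]))
    W=P@T[:3,:3].T+T[:3,3]; W[z==0]=np.nan
    return W
E
python3 - <<'E'
from h import *
s=ctrl.read_state();print({k:np.round(v,3).tolist() for k,v in s.items()})
ims=[]
for n in("scene","side"):
    c=ctrl.capture(n);np.savez(n+".npz",**c);cv2.imwrite(f"pics/{n}0.png",c["pixels"][:,:,::-1]); print(n,np.round(np.linalg.inv(c["world_to_cam"]),3).tolist(),(c["z_map"]>0).mean())
E
```

```text
{'time': 0.0, 'joint_pos': [-1.333, 0.277, -0.028, 1.268, 0.0, 1.467], 'joint_vel': [-0.0, -0.002, 0.0, -0.001, 0.0, 0.0], 'joint_efforts': [-0.0, -44.551, 29.521, 0.017, -0.0, 0.0], 'tool_pos': [0.209, -0.588, 0.23], 'orientation': [0.986, 0.17, -0.0, -0.001], 'force': [-0.31, 0.086, -0.18], 'ft_torque': [0.005, 0.008, -0.034], 'grasp_force': 0.0, 'finger_gap': 0.086}
scene [[-0.911, 0.366, -0.193, 0.736], [0.413, 0.791, -0.451, 0.449], [-0.012, -0.49, -0.872, 0.855], [0.0, 0.0, 0.0, 1.0]] 0.9959920247395834
side [[-0.524, 0.687, -0.503, 1.006], [0.851, 0.42, -0.314, 0.332], [-0.005, -0.593, -0.805, 0.83], [0.0, 0.0, 0.0, 1.0]] 0.995880126953125
```

View pics/scene0.png

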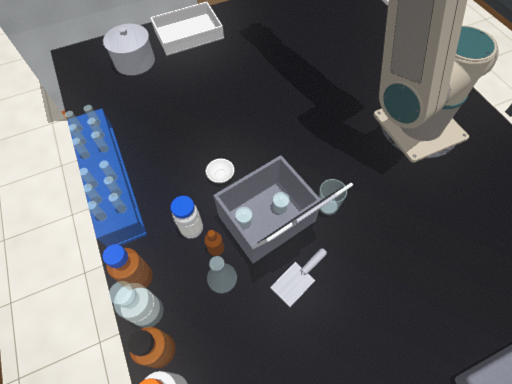

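View pics/side0.png

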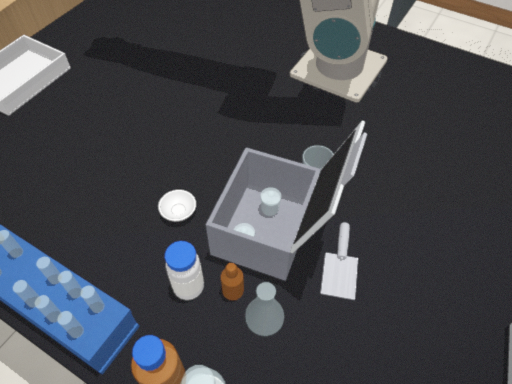

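The scene view shows the case at about (268,205) with the lid upright along (262,242)–(352,185). The dish is at (220,171), the beaker at (333,195), and the dropper, flask and reagent are at (214,243), (222,275) and (187,217). The side view agrees: lid at (335,185), case at (265,210).

```bash
python3 - <<'E'
from h import *
R=[];L=[];O=[]
for n in("scene","side"):
    c=dict(np.load(n+".npz"));W=pts(c);px=c["pixels"].astype(int)
    roi=(W[...,0]>.25)&(W[...,0]<.85)&(W[...,1]>-.35)&(W[...,1]<.35)
    grey=(abs(px[...,0]-px[...,2])<30)
    rim=roi&grey&(abs(W[...,2]-.12)<.004)
    nl,lab,st,cen=cv2.connectedComponentsWithStats(cv2.dilate(rim.astype(np.uint8),np.ones((3,3))))
    k=1+np.argmax(st[1:,4]);print(n,[ (st[i].tolist()) for i in range(1,nl) if st[i,4]>60])
    m=rim&(lab==k)
    r=W[m][:,:2]; R.append(r); b=cv2.minAreaRect(r.astype(np.float32));print(b,len(r))
    hi=roi&(W[...,2]>.135); 
    nl,lab,st,cen=cv2.connectedComponentsWithStats(hi.astype(np.uint8))
    for i in range(1,nl):
        if st[i,4]>40:
            q=W[lab==i];print(" hi",st[i].tolist(),np.round(np.nanmin(q,0),3),np.round(np.nanmax(q,0),3))
    for z0,nm in((.02,'low'),):
        lo=roi&(W[...,2]>.012)
        nl,lab,st,cen=cv2.connectedComponentsWithStats(lo.astype(np.uint8))
        for i in range(1,nl):
            if st[i,4]>40:
                q=W[lab==i];print(" lo",st[i].tolist(),np.round(np.nanmin(q,0),3),np.round(np.nanmax(q,0),3))
b=cv2.minAreaRect(np.vstack(R).astype(np.float32));print(b);print(cv2.boxPoints(b))
E
```

```text
scene [[213, 154, 109, 94, 1682], [208, 255, 17, 17, 230]]
((0.5590390563011169, 0.08899987488985062), (0.20149625837802887, 0.15999940037727356), 10.859587669372559) 923
 hi [253, 183, 100, 65, 631] [0.437 0.167 0.136] [0.641 0.243 0.306]
 lo [214, 155, 139, 107, 5430] [ 0.358 -0.007  0.012] [0.672 0.243 0.306]
 lo [206, 159, 28, 24, 327] [ 0.58  -0.13   0.012] [ 0.657 -0.052  0.028]
 lo [273, 192, 17, 22, 296] [0.493 0.056 0.012] [0.535 0.098 0.071]
 lo [171, 196, 32, 41, 927] [0.718 0.005 0.012] [0.778 0.061 0.133]
 lo [205, 230, 19, 25, 349] [0.691 0.093 0.012] [0.731 0.13  0.102]
 lo [301, 248, 26, 26, 240] [0.466 0.226 0.012] [0.544 0.266 0.023]
 lo [207, 256, 30, 36, 761] [0.691 0.164 0.012] [0.76  0.223 0.122]
side [[205, 147, 117, 107, 2357], [256, 281, 21, 20, 351]]
((0.558633029460907, 0.08971433341503143), (0.203928142786026, 0.16353963315486908), 10.945033073425293) 1499
 hi [293, 121, 74, 129, 2957] [0.438 0.155 0.135] [0.643 0.242 0.306]
 lo [206, 121, 161, 158, 10672] [ 0.358 -0.007  0.012] [0.674 0.242 0.306]
 lo [159, 190, 37, 31, 560] [ 0.578 -0.132  0.012] [ 0.658 -0.052  0.029]
 lo [338, 223, 12, 35, 307] [0.467 0.224 0.012] [0.545 0.265 0.023]
 lo [165, 241, 39, 57, 1661] [0.723 0.004 0.012] [0.78  0.061 0.134]
 lo [221, 263, 23, 35, 640] [0.692 0.087 0.012] [0.732 0.129 0.103]
 lo [246, 282, 38, 52, 1350] [0.692 0.154 0.012] [0.761 0.222 0.122]
((0.558633029460907, 0.08971433341503143), (0.203928142786026, 0.16353963315486908), 10.945033073425293)
[[ 0.4429983   0.1506371 ]
 [ 0.4740491  -0.0099277 ]
 [ 0.67426777  0.02879156]
 [ 0.64321697  0.18935637]]
```

```bash
cat >> h.py <<'E'
from scipy.spatial.transform import Rotation as Ro
yaw=np.deg2rad(10.9);C=np.array([.559,.0893,0])
RC=Ro.from_euler('z',yaw).as_matrix()
def RT(t):  # tool x=-X, tilt t deg: z=(0,s,-c)
    t=np.deg2rad(t);s,c=np.sin(t),np.cos(t)
    return RC@np.array([[-1,0,0],[0,c,s],[0,s,-c]]).T
def cw(p): return C+RC@np.array(p)
def delta(p,R,p0=None,R0=None):
    s=ctrl.read_state()
    p0=np.array(s["tool_pos"]) if p0 is None else p0
    R0=Ro.from_quat(s["orientation"]).as_matrix() if R0 is None else R0
    return np.round(np.r_[1000*R0.T@(p-p0),Ro.from_matrix(R0.T@R).as_rotvec(degrees=True)],1).tolist()
def cur():
    s=ctrl.read_state();print("t",round(s["time"],2),"case",np.round(RC.T@(np.array(s["tool_pos"])-C)*1000,1),"F",np.round(RC.T@s["force"],2),"j",np.round(s["joint_pos"],2),"gap",round(s["finger_gap"],4))
E
python3 - <<'E'
from h import *
cur()
print(delta(cw([0,0,.45]),RT(0)),delta(cw([0,0,.45]),RT(40)))
print(RT(40),np.linalg.det(RT(40)))
E
```

```text
t 0.1 case [-472.1 -599.2  230.3] F [-1.03 -0.11  0.23] j [-1.33  0.28 -0.03  1.27 -0.    1.47] gap 0.0857
[556.7, -522.1, -218.6, 0.0, -0.2, -171.4] [556.7, -522.1, -218.6, -4.4, 58.6, -161.5]
[[-0.98195871 -0.14485551 -0.12154821]
 [-0.18909544  0.75222402  0.63119089]
 [ 0.          0.64278761 -0.76604444]] 0.9999999999999997
```

Emit:
step_arm --targets '[[[40,-40,-40,0,0,-7],[75,-75,-70,0,0,-14],[105,-105,-100,0,0,-21],[130,-125,-130,0,0,-28],[155,-150,-160,0,0,-35],[180,-175,-190,0,0,-42],[210,-200,-210,0,0,-49],[235,-220,-220,0,0,-56],[260,-245,-220,0,0,-63],[280,-265,-220,0,0,-70]]]' --hand 0

```text
time: 0.93
tool_pos: [0.3697, -0.2744, 0.4464]
orientation: [0.708, 0.706, 0.0, 0.001]
force: [1.8, -0.5, 0.4]
finger_gap: -0.0002
grasp_force: 0.0
```

```bash
python3 - <<'E'
from h import *
cur()
print(delta(cw([0,0,.45]),RT(0)))
E
```

```text
t 0.93 case [-254.6 -321.4  446.4] F [ 1.66 -0.88  0.4 ] j [-0.78 -0.06  0.04  1.67  0.    0.79] gap -0.0002
[364.3, 188.1, -3.9, -0.0, 0.2, -101.1]
```

Emit:
step_arm --targets '[[[18,9,0,0,0,-7],[36,19,0,0,0,-14],[55,28,0,0,0,-21],[73,38,0,0,0,-28],[91,47,0,0,0,-35],[110,57,0,0,0,-42],[128,66,0,0,0,-49],[146,75,0,0,0,-56],[164,85,0,0,0,-63],[182,94,0,0,0,-70]]]'

```text
time: 1.77
tool_pos: [0.4647, -0.0933, 0.444]
orientation: [0.175, 0.985, 0.0, -0.0]
force: [-0.0, 0.7, 0.1]
finger_gap: 0.0002
grasp_force: 0.0
```

```bash
python3 - <<'E'
from h import *
cur()
print(delta(cw([0,0.05,.45]),RT(0)),delta(cw([0,0.05,.45]),RT(40)))
E
```

```text
t 1.77 case [-127.1 -161.5  444. ] F [0.09 0.74 0.09] j [-0.33 -0.03  0.06  1.66  0.    0.02] gap 0.0002
[0.1, 246.7, -6.0, 0.0, -0.1, -31.0] [0.1, 246.7, -6.0, -39.0, 10.8, -29.8]
```

Emit:
step_arm --targets '[[[0,30,0,-4.7,1.3,-3.6],[0,60,0,-9.4,2.6,-7.2],[0,90,0,-14,3.9,-10.7],[0,120,0,-18.7,5.2,-14.3],[0,150,0,-23.4,6.5,-17.9],[0,180,-6,-28,7.8,-21.5],[0,210,-6,-32.8,9.1,-25],[0,247,-6,-39,10.8,-29.8],[0,247,-6,-39,10.8,-29.8],[0,247,-6,-39,10.8,-29.8]]]'

```text
time: 2.6
tool_pos: [0.5511, 0.1373, 0.4478]
orientation: [-0.087, 0.935, 0.341, -0.034]
force: [-0.2, -0.5, 0.5]
finger_gap: 0.0
grasp_force: 0.0
```

```bash
python3 - <<'E'
from h import *
cur()
print(delta(cw([0,0.2,.36]),RT(40)))
print(delta(cw([0,0.2,.30]),RT(40)))
c=ctrl.capture("side");cv2.imwrite("pics/side1.png",c["pixels"][:,:,::-1])
W=pts(c);Q=(W-C)@RC
# tip region points of fingers; lid angle from lid points
m=(abs(Q[...,0])<.1)&(Q[...,2]>.14)&(Q[...,2]<.3)&(Q[...,1]>.0)&(Q[...,1]<.2)&(c["pixels"].min(-1)>100)
q=Q[m];a=np.arctan2(q[:,2]-.12,.08-q[:,1]);print("lid",m.sum(),np.percentile(a,[5,25,50,75,95]).round(3))
E
```

```text
t 2.6 case [  1.3  48.6 447.8] F [-0.28 -0.42  0.52] j [-0.19  0.23  0.21  1.85  0.64 -0.47] gap 0.0
[1.6, 59.3, 164.6, 0.1, -0.0, -0.3]
[1.3, 20.7, 210.5, 0.1, -0.0, -0.3]
lid 953 [1.884 1.894 1.898 1.901 1.923]
```

View pics/side1.png

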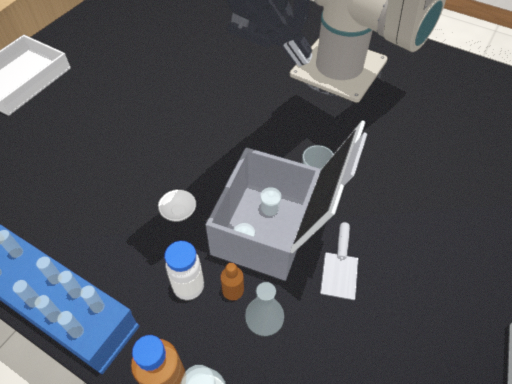

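Side view: the lid is still at rest (1.898 rad by depth), with its lip at about (360,130). The fingers show near (295,52). I'll check that against the TCP projection and measure the finger thickness.

```bash
python3 - <<'E'
from h import *
s=ctrl.read_state();p=np.r_[s["tool_pos"],1];R=Ro.from_quat(s["orientation"]).as_matrix()
for n in("scene","side"):
    c=ctrl.capture(n);q=np.array(c["world_to_cam"])@p;q=np.array(c["intrinsics"])@q[:3];print(n,q[:2]/q[2],q[2])
    L=(pts(c)-p[:3])@R
    m=(abs(L[...,0])<.03)&(abs(L[...,1])<.08)&(L[...,2]<.03)&(L[...,2]>-.1)
    for z in np.arange(-.09,.02,.01):
        k=m&(abs(L[...,2]-z)<.005)
        if k.sum()>3:print(round(z,3),k.sum(),L[k].min(0).round(4)[:2],L[k].max(0).round(4)[:2])
    cv2.imwrite(f"pics/{n}2.png",c["pixels"][:,:,::-1])
E
```

```text
scene [287.63746755 115.18271384] 0.5296479186518289
-0.09 443 [-0.0207 -0.0604] [0.0119 0.0639]
-0.08 399 [-0.0186 -0.0597] [0.012  0.0621]
-0.07 348 [-0.0183 -0.0499] [0.0113 0.0546]
-0.06 271 [-0.0177 -0.042 ] [0.0108 0.047 ]
-0.05 253 [-0.0145 -0.0353] [0.0117 0.038 ]
-0.04 124 [-0.0145 -0.0129] [0.0109 0.0288]
-0.03 120 [-0.0129 -0.0061] [0.0065 0.0165]
-0.02 123 [-0.0121 -0.0068] [0.0105 0.0157]
-0.01 102 [-0.0124 -0.0065] [0.0109 0.0155]
-0.0 50 [-0.0117 -0.0048] [0.0097 0.0082]
side [306.44997574  59.1192067 ] 0.5963784587371306
-0.09 445 [-0.0217 -0.0612] [0.0012 0.0257]
-0.08 483 [-0.0198 -0.0594] [0.01   0.0467]
-0.07 565 [-0.0195 -0.0517] [0.0153 0.0504]
-0.06 497 [-0.0169 -0.0437] [0.015  0.0441]
-0.05 413 [-0.0155 -0.0353] [0.0125 0.0372]
-0.04 173 [-0.0165 -0.0237] [0.0062 0.02  ]
-0.03 198 [-0.0132 -0.0137] [0.0065 0.0147]
-0.02 178 [-0.0139 -0.0137] [0.0059 0.015 ]
-0.01 152 [-0.0146 -0.0134] [0.0064 0.0151]
-0.0 33 [-0.0119 -0.0067] [0.008  0.0077]
```

View pics/scene2.png

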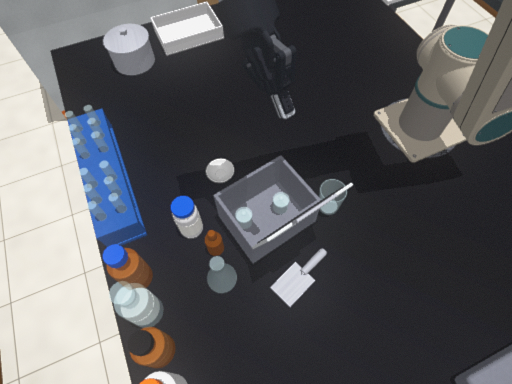

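Both views put the TCP where expected (287,115 in scene). The closed fingers are ±14 mm thick for the last 35 mm from the tip, then flare out. Next I move behind the lid's top edge.

Emit:
step_arm --targets '[[[1,15,35,0,0,0],[1,30,70,0,0,0],[1,45,105,0,0,0],[1,59,140,0,0,0],[1,59,165,0,0,0],[1,42,179,0,0,0],[1,26,193,0,0,0],[1,13,204,0,0,0],[1,13,204,0,0,0],[1,13,204,0,0,0]]]'

```text
time: 3.58
tool_pos: [0.5236, 0.2751, 0.3031]
orientation: [-0.086, 0.936, 0.341, -0.031]
force: [0.7, 0.0, 0.1]
finger_gap: 0.0002
grasp_force: 0.0
```

```bash
python3 - <<'E'
from h import *
cur()
R=RT(40)
for y,z in((.175,.30),(.15,.300),(.125,.304),(.10,.307),(.08,.3085),(.075,.309)): print(y,z,delta(cw([0,y,z]),R))
E
```

```text
t 3.58 case [  0.4 189.1 303.1] F [ 0.69 -0.13  0.06] j [ 0.05  0.19 -0.13  1.36  0.69 -0.18] gap 0.0002
0.175 0.3 [0.3, -12.9, -6.7, -0.0, 0.3, -0.3]
0.15 0.3 [0.1, -32.0, -22.8, -0.0, 0.3, -0.3]
0.125 0.304 [-0.0, -48.6, -41.9, -0.0, 0.3, -0.3]
0.1 0.307 [-0.2, -65.8, -60.3, -0.0, 0.3, -0.3]
0.08 0.3085 [-0.3, -80.2, -74.3, -0.0, 0.3, -0.3]
0.075 0.309 [-0.4, -83.7, -77.9, -0.0, 0.3, -0.3]
```

Emit:
step_arm --targets '[[[0,-8,-4,0,0,0],[0,-13,-7,0,0,0],[0,-18,-11,0,0,0],[0,-22,-15,0,0,0],[0,-27,-19,0,0,0],[0,-32,-23,0,0,0],[0,-36,-28,0,0,0],[0,-40,-33,0,0,0],[0,-44,-37,0,0,0],[0,-48,-41,0,0,0]]]'

```text
time: 4.42
tool_pos: [0.537, 0.2154, 0.3099]
orientation: [-0.087, 0.934, 0.345, -0.028]
force: [-3.1, 3.0, 15.4]
finger_gap: -0.0001
grasp_force: 6.4
```

```bash
cat >> h.py <<'E'
def lid():
    c=ctrl.capture("side");Q=(pts(c)-C)@RC
    px=c["pixels"].astype(int)
    r=np.hypot(Q[...,2]-.12,Q[...,1]-.08)
    m=(abs(Q[...,0])<.1)&(abs(Q[...,0])>.05)&(Q[...,2]>.135)&(r<.166)&(Q[...,1]<.18)
    a=np.arctan2(Q[m][:,2]-.12,.08-Q[m][:,1]);print("lid",m.sum(),np.percentile(a,[10,25,50,75,90]).round(3));return c
E
python3 - <<'E'
from h import *
lid();cur()
R=RT(40)
for y,z in((.10,.307),(.08,.3085),(.075,.309)): print(y,z,delta(cw([0,y,z]),R))
E
```

```text
lid 291 [1.657 1.671 1.691 1.715 1.744]
t 4.47 case [  2.7 126.3 308.9] F [0.62 0.7  7.22] j [-0.06  0.21 -0.09  1.46  0.68 -0.32] gap -0.0001
0.1 0.307 [2.6, -21.3, -15.6, 0.3, 0.6, -0.0]
0.08 0.3085 [2.4, -35.6, -29.7, 0.3, 0.6, -0.0]
0.075 0.309 [2.4, -39.1, -33.3, 0.3, 0.6, -0.0]
```

Emit:
step_arm --targets '[[[0,2,-9,0,0,0],[0,-4,-17,0,0,0],[0,-9,-23,0,0,0],[0,-15,-28,0,0,0],[0,-20,-33,0,0,0],[0,-26,-38,0,0,0],[0,-30,-41,0,0,0]]]'

```text
time: 5.05
tool_pos: [0.5453, 0.1637, 0.3149]
orientation: [-0.087, 0.936, 0.34, -0.031]
force: [0.6, 0.2, 1.4]
finger_gap: -0.0001
grasp_force: 1.0
```

```bash
python3 - <<'E'
from h import *
lid();cur()
R=RT(40)
for y,z in((.075,.314),(.04,.356),(-.1,.35),(-.1,.228),(-.048,.228)): print(y,z,delta(cw([0,y,z]),R))
E
```

```text
lid 1235 [1.46  1.472 1.496 1.538 1.62 ]
t 5.1 case [  0.6  75.1 314.6] F [ 1.48 -0.57 -0.62] j [-0.15  0.24 -0.05  1.55  0.65 -0.42] gap 0.0002
0.075 0.314 [0.6, -0.5, 0.4, -0.1, 0.2, -0.3]
0.04 0.356 [0.4, -0.3, -54.3, -0.1, 0.2, -0.3]
-0.1 0.35 [-0.6, -111.5, -139.5, -0.1, 0.2, -0.3]
-0.1 0.228 [-0.5, -189.8, -46.0, -0.1, 0.2, -0.3]
-0.048 0.228 [-0.2, -150.0, -12.6, -0.1, 0.2, -0.3]
```

Emit:
step_arm --targets '[[[0,-4,-3,0,0,0],[0,-7,-6,0,0,0],[0,-7,-36,0,0,0],[0,-7,-66,0,0,0]]]'

```text
time: 5.43
tool_pos: [0.5517, 0.118, 0.3598]
orientation: [-0.087, 0.935, 0.341, -0.034]
force: [0.3, 0.8, 0.4]
finger_gap: -0.0002
grasp_force: 0.0
```

```bash
python3 - <<'E'
from h import *
lid();cur();c=lid()
cv2.imwrite("pics/side3.png",c["pixels"][:,:,::-1])
R=RT(40)
for y,z in((-.1,.36),(-.1,.228),(-.048,.228)): print(y,z,delta(cw([0,y,z]),R))
E
```

```text
lid 1561 [1.405 1.416 1.437 1.477 1.557]
t 5.48 case [  1.   25.8 365.1] F [ 2.67 -1.9   3.32] j [-0.23  0.25  0.07  1.7   0.63 -0.51] gap -0.0003
lid 1592 [1.4   1.411 1.432 1.473 1.554]
-0.1 0.36 [0.5, -99.9, -78.2, -0.2, 0.5, -0.1]
-0.1 0.228 [1.2, -184.4, 23.2, -0.2, 0.5, -0.1]
-0.048 0.228 [1.6, -144.5, 56.5, -0.2, 0.5, -0.1]
```

View pics/side3.png

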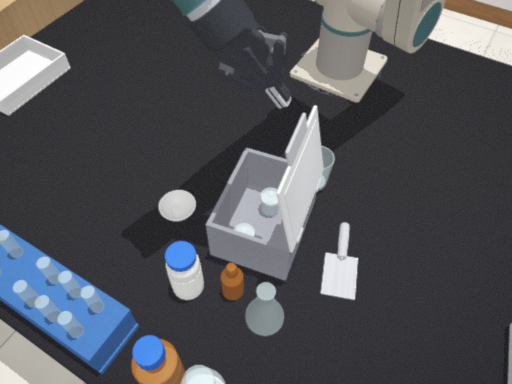

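The lid has tipped past upright and is falling on its own: lip top at about (318,112), free of the finger at (280,97), near 1.4 rad. Now I move in front of it.

Emit:
step_arm --targets '[[[0,-30,-24,0,0,0],[0,-60,-48,0,0,0],[0,-90,-70,0,0,0],[0,-112,-62,0,0,0],[0,-134,-36,0,0,0],[0,-156,-10,0,0,0],[0,-180,18,0,0,0],[0,-184,23,0,0,0]]]'

```text
time: 6.2
tool_pos: [0.5731, -0.0051, 0.2186]
orientation: [-0.085, 0.935, 0.342, -0.036]
force: [-0.6, 0.8, -0.8]
finger_gap: 0.0
grasp_force: 0.0
```

```bash
python3 - <<'E'
from h import *
lid();cur();lid()
R=RT(40)
for y,z in((-.05,.245),(-.048,.228)): print(y,z,delta(cw([0,y,z]),R))
E
```

```text
lid 1961 [1.307 1.318 1.339 1.381 1.464]
t 6.25 case [ -3.5 -95.2 220.4] F [ 0.26  1.24 -0.11] j [-0.4   0.43 -0.    1.58  0.56 -0.72] gap -0.0001
lid 1999 [1.299 1.31  1.331 1.374 1.461]
-0.05 0.245 [-1.8, 48.8, 13.1, 0.2, -0.0, -0.4]
-0.048 0.228 [-1.9, 39.3, 27.3, 0.2, -0.0, -0.4]
```

Emit:
step_arm --targets '[[[0,20,10,0,0,0],[0,41,20,0,0,0],[0,41,20,0,0,0],[0,41,20,0,0,0],[0,41,20,0,0,0],[0,41,20,0,0,0]]]'

```text
time: 6.8
tool_pos: [0.5694, 0.0369, 0.2375]
orientation: [-0.087, 0.936, 0.34, -0.03]
force: [0.2, -0.3, -0.5]
finger_gap: -0.0001
grasp_force: 0.0
```

```bash
python3 - <<'E'
from h import *
lid();cur()
E
```

```text
lid 2409 [1.188 1.2   1.22  1.264 1.35 ]
t 6.85 case [ 2.000e-01 -5.350e+01  2.372e+02] F [-0.52  0.15  0.57] j [-0.34  0.38 -0.04  1.55  0.59 -0.65] gap 0.0003
```

Emit:
step_arm --targets '[[[0,0,0,0,0,0],[0,0,0,0,0,0],[0,0,0,0,0,0],[0,0,0,0,0,0],[0,0,0,0,0,0],[0,0,0,0,0,0],[0,0,0,0,0,0],[0,0,0,0,0,0],[0,0,0,0,0,0]]]'

```text
time: 7.6
tool_pos: [0.5687, 0.0375, 0.2366]
orientation: [-0.087, 0.936, 0.34, -0.031]
force: [0.5, 0.7, 0.7]
finger_gap: -0.0002
grasp_force: 0.0
```

```bash
python3 - <<'E'
from h import *
lid();cur()
t0=.81
s,c=np.sin(np.deg2rad(40)),np.cos(np.deg2rad(40))
p0=None
for i,th in enumerate(np.arange(.81,-.05,-.07)):
    dY=-195*(np.cos(th)-np.cos(t0));dZ=195*(np.sin(th)-np.sin(t0))
    p=np.array([c*dY+s*dZ,s*dY-c*dZ]);print(round(th,2),p.round(1),None if p0 is None else (p-p0).round(1));p0=p
E
```

```text
lid 3091 [0.944 0.956 0.978 1.026 1.111]
t 7.65 case [ -0.3 -52.6 236.6] F [-0.31 -0.18  0.37] j [-0.34  0.38 -0.04  1.55  0.59 -0.65] gap -0.0
0.81 [ 0. -0.] None
0.74 [-13.6   1.3] [-13.6   1.3]
0.67 [-27.    3.6] [-13.5   2.3]
0.6 [-40.3   6.8] [-13.3   3.2]
0.53 [-53.3  11. ] [-13.    4.1]
0.46 [-66.  16.] [-12.7   5. ]
0.39 [-78.3  21.9] [-12.3   5.9]
0.32 [-90.2  28.6] [-11.9   6.8]
0.25 [-101.5   36.2] [-11.4   7.6]
0.18 [-112.3   44.6] [-10.8   8.3]
0.11 [-122.5   53.6] [-10.2   9.1]
0.04 [-132.    63.4] [-9.5  9.8]
-0.03 [-140.9   73.8] [-8.8 10.4]
```

Emit:
step_arm --targets '[[[0,0,0,0,0,0],[0,0,0,0,0,0],[0,-1,0,0,0,0],[0,-3,0,0,0,0],[0,-6,0,0,0,0],[0,-9,1,0,0,0],[0,-11,1,0,0,0],[0,-13,1,0,0,0]]]'

```text
time: 8.32
tool_pos: [0.5704, 0.0281, 0.227]
orientation: [-0.087, 0.936, 0.341, -0.031]
force: [-0.5, -0.4, -1.2]
finger_gap: -0.0001
grasp_force: 0.3
```

```bash
python3 - <<'E'
from h import *
c=lid();cur();cv2.imwrite("pics/side4.png",c["pixels"][60:300,150:450,::-1].repeat(2,0).repeat(2,1))
E
```

```text
lid 3431 [0.771 0.785 0.807 0.854 0.947]
t 8.37 case [ -0.4 -62.5 226.7] F [-0.1  -1.1  -1.46] j [-0.36  0.39 -0.04  1.55  0.58 -0.66] gap 0.0
```

View pics/side4.png

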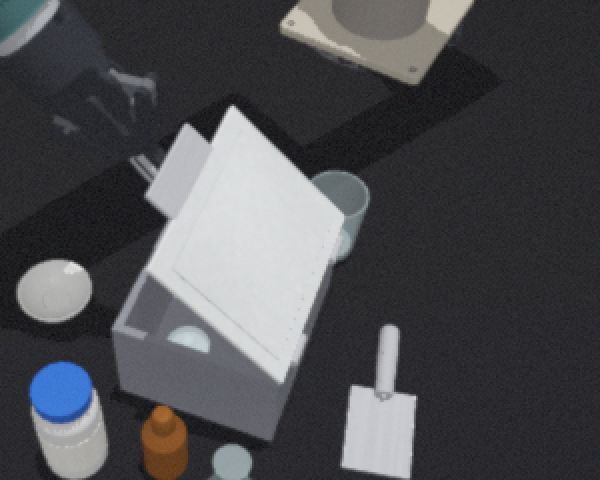

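The crop shows the lid's lip, at about (180,165), resting on the finger coming in from the upper left. The wrist carries about 1.5 N of it. Now I lower along the lip's arc at about 30 mm/s.

Emit:
step_arm --targets '[[[0,-2.6,0.4,0,0,0],[0,-5.2,0.8,0,0,0],[0,-7.8,1.3,0,0,0],[0,-10.4,1.8,0,0,0],[0,-13,2.2,0,0,0],[0,-15.6,2.8,0,0,0],[0,-18.2,3.4,0,0,0],[0,-20.8,4,0,0,0],[0,-23.4,4.7,0,0,0],[0,-26,5.4,0,0,0]]]'

```text
time: 9.2
tool_pos: [0.5735, 0.012, 0.2063]
orientation: [-0.087, 0.936, 0.341, -0.031]
force: [0.2, 0.0, -0.4]
finger_gap: -0.0001
grasp_force: 0.4
```

Emit:
step_arm --targets '[[[0,-2.6,0.8,0,0,0],[0,-5.2,1.6,0,0,0],[0,-7.8,2.4,0,0,0],[0,-10.4,3.3,0,0,0],[0,-13,4.2,0,0,0],[0,-15.6,5.2,0,0,0],[0,-18.2,6.2,0,0,0],[0,-20.8,7.2,0,0,0],[0,-23.2,8.2,0,0,0],[0,-25.6,9.2,0,0,0]]]'

```text
time: 10.03
tool_pos: [0.576, -0.0015, 0.1828]
orientation: [-0.087, 0.936, 0.34, -0.031]
force: [1.2, -2.2, -0.5]
finger_gap: -0.0002
grasp_force: 0.6
```

```bash
python3 - <<'E'
from h import *
lid();cur()
E
```

```text
lid 3567 [0.497 0.51  0.534 0.58  0.661]
t 10.08 case [ -0.5 -92.5 182.3] F [-0.38 -2.13 -0.92] j [-0.4   0.46 -0.05  1.5   0.57 -0.71] gap 0.0002
```

Emit:
step_arm --targets '[[[0,-2.5,1.2,0,0,0],[0,-5,2.3,0,0,0],[0,-7.5,3.5,0,0,0],[0,-10,4.7,0,0,0],[0,-12.5,6,0,0,0],[0,-15,7.4,0,0,0],[0,-17.5,8.8,0,0,0],[0,-20,10.2,0,0,0],[0,-22.5,11.6,0,0,0],[0,-25,13,0,0,0]]]'

```text
time: 10.92
tool_pos: [0.578, -0.0119, 0.1568]
orientation: [-0.087, 0.936, 0.341, -0.031]
force: [0.2, -1.6, -0.8]
finger_gap: 0.0002
grasp_force: 0.5
```

Emit:
step_arm --targets '[[[0,-2.2,1.5,0,0,0],[0,-4.4,3,0,0,0],[0,-6.7,4.5,0,0,0],[0,-9,6,0,0,0],[0,-11.2,7.5,0,0,0],[0,-13.4,9.1,0,0,0],[0,-15.6,10.8,0,0,0],[0,-17.8,12.5,0,0,0],[0,-20,14.2,0,0,0],[0,-22.2,16,0,0,0]]]'

```text
time: 11.75
tool_pos: [0.5792, -0.0184, 0.1303]
orientation: [-0.087, 0.936, 0.341, -0.031]
force: [-1.5, -0.1, -1.1]
finger_gap: -0.0
grasp_force: 0.4
```

```bash
python3 - <<'E'
from h import *
lid();cur()
E
```

```text
lid 2843 [0.212 0.224 0.242 0.272 0.31 ]
t 11.8 case [  -0.7 -109.7  129.7] F [ 0.85 -1.21 -1.93] j [-0.42  0.52 -0.07  1.42  0.56 -0.73] gap 0.0
```

Emit:
step_arm --targets '[[[0,-1.4,1.2,0,0,0],[0,-2.8,2.4,0,0,0],[0,-4.2,3.7,0,0,0],[0,-5.6,5,0,0,0],[0,-7,6.2,0,0,0],[0,-8.4,7.5,0,0,0],[0,-9.8,8.8,0,0,0],[0,-11.2,10.1,0,0,0],[0,-12.6,11.4,0,0,0],[0,-14,12.7,0,0,0]]]'

```text
time: 12.63
tool_pos: [0.5797, -0.021, 0.1116]
orientation: [-0.087, 0.936, 0.341, -0.031]
force: [1.1, -0.8, -1.5]
finger_gap: 0.0
grasp_force: 0.5
```

```bash
python3 - <<'E'
from h import *
lid();cur()
E
```

```text
lid 1433 [0.113 0.12  0.132 0.149 0.165]
t 12.68 case [  -0.6 -112.3  111.2] F [ 1.66 -1.23 -1.19] j [-0.42  0.54 -0.08  1.4   0.56 -0.74] gap -0.0001
```

Emit:
step_arm --targets '[[[0,-0.8,0.9,0,0,0],[0,-1.6,1.8,0,0,0],[0,-2.4,2.7,0,0,0],[0,-3.2,3.6,0,0,0],[0,-4,4.5,0,0,0],[0,-4.8,5.4,0,0,0],[0,-5.6,6.4,0,0,0],[0,-6.4,7.4,0,0,0],[0,-7.2,8.3,0,0,0],[0,-8,9.2,0,0,0]]]'

```text
time: 13.52
tool_pos: [0.5799, -0.0214, 0.0995]
orientation: [-0.087, 0.936, 0.34, -0.031]
force: [0.0, -2.4, -0.6]
finger_gap: 0.0
grasp_force: 1.2
```

Emit:
step_arm --targets '[[[0,-0.7,0.8,0,0,0],[0,-1.4,1.6,0,0,0],[0,-2.1,2.4,0,0,0],[0,-2.8,3.2,0,0,0],[0,-3.5,4,0,0,0],[0,-4.2,4.8,0,0,0],[0,-4.8,5.7,0,0,0],[0,-5.5,6.5,0,0,0],[0,-6.2,7.3,0,0,0],[0,-6.8,8.1,0,0,0]]]'

```text
time: 14.35
tool_pos: [0.5798, -0.0211, 0.089]
orientation: [-0.087, 0.936, 0.341, -0.031]
force: [-0.5, -0.3, -0.4]
finger_gap: 0.0004
grasp_force: 0.0
```

```bash
cat >> h.py <<'E'
def flat():
    c=ctrl.capture("side");Q=(pts(c)-C)@RC
    m=(abs(Q[...,0])<.09)&(abs(Q[...,0])>.05)&(Q[...,2]>.1)&(Q[...,2]<.2)&(Q[...,1]<.07)&(Q[...,1]>-.078)
    k=np.polyfit(Q[m][:,1],Q[m][:,2],1);print("slope",-k[0],"z@hinge",np.polyval(k,.08),m.sum());return c
E
python3 - <<'E'
from h import *
flat();cur()
E
```

```text
slope -0.0011567804862331812 z@hinge 0.12758230192580947 2712
t 14.4 case [  -0.6 -112.4   88.8] F [ 0.07  0.14 -0.61] j [-0.42  0.56 -0.1   1.36  0.56 -0.74] gap -0.0001
```

Emit:
step_arm --targets '[[[0,-3.4,4.2,0,0,0],[0,-15,-5,0,0,0],[0,-34,-21,0,0,0],[0,-57,-40,0,0,0],[0,-80,-60,0,0,0],[0,-80,-60,0,0,0],[0,-61,-83,0,0,0],[0,-42,-106,0,0,0],[0,-16,-137,0,0,0],[0,-16,-137,0,0,0]]]'

```text
time: 15.23
tool_pos: [0.6013, -0.1219, 0.1911]
orientation: [-0.088, 0.937, 0.338, -0.027]
force: [1.0, -1.0, 1.1]
finger_gap: -0.0002
grasp_force: 0.0
```

Emit:
step_arm --targets '[[[0,0,0,0,0,0],[0,0,0,0,0,0],[0,0,0,0,0,0],[0,0,0,0,0,0]]]'

```text
time: 15.57
tool_pos: [0.5973, -0.1195, 0.1821]
orientation: [-0.086, 0.935, 0.341, -0.032]
force: [-0.1, 0.1, -0.3]
finger_gap: 0.0002
grasp_force: 0.0
```

```bash
python3 - <<'E'
from h import *
c=flat();cur();cv2.imwrite("pics/side5.png",c["pixels"][:,:,::-1])
E
```

```text
slope -0.0015008456814736596 z@hinge 0.1275609551904669 2700
t 15.62 case [  -1.8 -212.2  182.2] F [ 0.06  0.5  -0.39] j [-0.54  0.58  0.14  1.64  0.5  -0.86] gap -0.0001
```

View pics/side5.png

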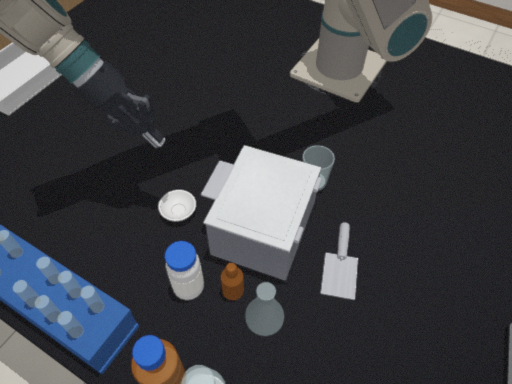

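The lid is flat shut, with its lip at (222,180). The fingers are clear at (155,138), and the glassware, dish (177,206) and spatula haven't moved.

```bash
python3 -c "
from bench import ctrl
print(ctrl.sign_off())"
```

```text
the job is handed in; nothing more can be done
None
```

The lid was nudged past upright, caught under its lip on the closed finger at about 0.8 rad, and lowered fully shut without a slam. The upward force on the wrist briefly reached about 15 N during the nudge. The arm finished clear with everything else in place, and the job is handed in.

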